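Nest the turned bushes for inspection

TASK

Put each of the four flanged bushes from the lathe into the round plastic inspection nest of its own size, smallest bush in the smallest nest and so on up to the largest, standing upright with its flange flat on the floor of the well. Set them down rather than dropping them, and leave the plain cylinder and the hexagonal blank where they stand.

Things in the scene. Friction and masses are not known exactly. Their poses are not given: they have to be found in the camera images.
- bush_small: the smallest of four loose bare-aluminium flanged bushes, standing on its flange, about 36 g: round flange 32 mm in diameter and 8 mm thick, on it a coaxial round hub 18 mm in diameter, 36 mm tall overall, with a dark bore mouth 10 mm wide at the top. Origin: centre of the flange's underside; z up along its axis, so the hub is to be gripped between z = 12 and 36 mm.
- bush_medium: the second smallest of four loose bare-aluminium flanged bushes, standing on its flange, about 80 g: round flange 44 mm in diameter and 8 mm thick, on it a coaxial round hub 28 mm in diameter, 40 mm tall overall, with a dark bore mouth 16 mm wide at the top. Origin: centre of the flange's underside; z up along its axis, so the hub is to be gripped between z = 12 and 40 mm.
- bush_large: the second largest of four loose bare-aluminium flanged bushes, standing on its flange, about 160 g: round flange 56 mm in diameter and 8 mm thick, on it a coaxial round hub 40 mm in diameter, 44 mm tall overall, with a dark bore mouth 22 mm wide at the top. Origin: centre of the flange's underside; z up along its axis, so the hub is to be gripped between z = 12 and 44 mm.
- bush_xlarge: the largest of four loose bare-aluminium flanged bushes, standing on its flange, about 270 g: round flange 68 mm in diameter and 8 mm thick, on it a coaxial round hub 52 mm in diameter, 48 mm tall overall, with a dark bore mouth 30 mm wide at the top. Origin: centre of the flange's underside; z up along its axis, so the hub is to be gripped between z = 12 and 48 mm.
- nest_small: the smallest of four grey plastic inspection nests, round, shallow open dishes fixed to the bench: 60 mm across outside, well 50 mm across inside, rim 14 mm above the bench, wall 5 mm, well floor 6 mm above the bench; it takes the smallest bush. Origin: centre of its underside, on the bench; z up.
- nest_medium: the second smallest of four grey plastic inspection nests, round, shallow open dishes fixed to the bench: 72 mm across outside, well 62 mm across inside, rim 14 mm above the bench, wall 5 mm, well floor 6 mm above the bench; it takes the second smallest bush. Origin: centre of its underside, on the bench; z up.
- nest_large: the second largest of four grey plastic inspection nests, round, shallow open dishes fixed to the bench: 84 mm across outside, well 74 mm across inside, rim 14 mm above the bench, wall 5 mm, well floor 6 mm above the bench; it takes the second largest bush. Origin: centre of its underside, on the bench; z up.
- nest_xlarge: the largest of four grey plastic inspection nests, round, shallow open dishes fixed to the bench: 96 mm across outside, well 86 mm across inside, rim 14 mm above the bench, wall 5 mm, well floor 6 mm above the bench; it takes the largest bush. Origin: centre of its underside, on the bench; z up.
- plain_slug: a loose plain aluminium cylinder, 34 mm in diameter, 42 mm tall, without flange or bore, upright; not part of the job. Origin: centre of its underside; z up.
- hex_blank: a loose aluminium hexagonal blank, 36 mm across flats, 38 mm tall, without flange or bore, upright; not part of the job. Origin: centre of its underside; z up.
There are look-alikes about, which are no part of the job. Leave any orange or pink look-alike of the bush_small alone.

How it is judged:
By the outcome, as a careful person would: the job done as asked, in the order asked, and still so for the second after the job is handed in, with the robot touching nothing.
It also fails if it takes over 109 s, if anything falls off the work surface, if the arm or the gripper's body presses on something with over 40 N, if the wrist force passes 120 N, or if a joint passes its speed limit or range.

ROBOT

A 6-joint arm with a two-finger parallel gripper is mounted at the origin on the work surface. World frame = base frame: x ahead of the robot, y to its left, z up, the work surface at z = 0. Lengths are in mm, angles in rad, forces in N, time in s.
With the tool pointing down it reaches from about 250 to 800 mm from the base axis. Payload 3.9 kg.
Tool frame: the origin (TCP) lies at the very end of the fingers, on their centre line; the grasp point (between the pads) lies 19 mm behind it (hold_point_z is the distance from the TCP to the grasp point, in mm); z points along the fingers, y is the line along which they close (so a half turn about z gives the same grasp; the last joint's range is limited). The gripper opens to 85 mm and grips with 20 to 120 N. Pads are 22 mm wide; open, the fingers measure 114 mm over their backs; the gripper's body (76 mm by 85 mm) begins 54 mm behind the grasp point. The pads swing forward as they close: fully open they stand 13 mm farther back than shut.
Start: joints at [-1.201, 0.26, -0.138, 1.173, 0, 1.571], TCP at [189.745, -489.502, 194.404] pointing down, gripper open.
Joint ranges: [-2.78, 2.78], [-0.83, 1.72], [-1.28, 1.37], [-1.9, 2.12], [-1.57, 1.48], [-3.14, 3.14]. Speed limits (rad/s): [2.57, 2.57, 3.14, 3.14, 3.14, 3.14].

INTERFACE

Orientations are given as a rotation vector (axis times angle).
In Python, from plant import observe, read_camera, camera_model, close_job, hold_point_z gives the robot as it stands.
- The arm moves only by the shell command python3 -m creep 'ROWS' [OPENING] [FORCE]. ROWS is JSON, a list of rows, each an object with "delta_pos": the shift along the world's x, y, z scaled (see below), a list of three; "angular": the turn, a rotation vector about the world's x, y, z scaled (see below), a list of three. A call has 1 to 20 rows; each row shifts and turns the commanded pose from where the row before left it; what a row does not reach is not made up. The controller multiplies each number of a shift by 0.15 m and each number of a turn by 6 degrees. A row lasts 1/12 s, in which the tool goes at most 41.7 mm and 7.16 degrees, less where a joint would pass 70% of its speed; a pose out of reach is approached as far as the arm can. A call with a number of a shift or a turn outside -1 to 1 is refused whole. A call with a gripper value outside its range is refused whole. OPENING is the opening, from -1 (shut) to 1 (fully open), set as the call begins (- or left out, the last holds). The fingers move at their own pace and stop on an object; FORCE is the grip in N (left out, the last holds). Time passes only in rows, so rows that do not move let the fingers close. It gives the time, the measured TCP pose, the force, the opening and the grip force at its end, in the units of the state.
- observe(): the state, without advancing time (a new reading comes with each control period).
- read_camera(name): name is "scene" or "top" or "wrist"; returns the picture (384x512x3 uint8, red, green, blue); there is no depth.
- camera_model(name): a dict with "K" (3x3 intrinsics, pixels), "dist" ([k1, k2, p1, p2, k3] as OpenCV has them; the pictures are not rectified), "extrinsics" (4x4, takes a point from camera to world coordinates). Camera axes: x right, y down, z forward; pixel columns grow to the right and rows downward; lengths in mm; the calibration is good to about 2 mm. A picture is of the moment at which its call begins: read the wrist's pose just before it. camera_model takes no time and is no camera call; for the wrist camera it gives the pose at the moment of the call.
- close_job(): hands the job in; it is judged then, once.
The state is a dict: "time_s": time; "qpos": joint angles; "joint_vel": joint speeds; "tau": joint torques, N m; "ee_pos": TCP position; "orientation": TCP orientation; "ft_force": force on the tool from outside, world axes, zero at the start; "wrist_torque": the same for the moment, N m; "grip_width": opening from 0.0 (shut) to 1.0 (fully open); "gripper_force": force on a finger pad.
Only numpy, scipy, OpenCV 4.12 (cv2) and the standard library are available. Lean on these libraries where they do the work, as an engineer would, in place of code of your own. Each camera call takes 0.05 s, during which the arm holds its last target. There are 200 camera calls.

## Working session

There is one attempt and no reset: what is moved stays moved. The work goes in short steps, Python scripts to look and compute and a shell command to move; the robot and the scene stay as the last step left them, time stands still between calls to the robot, and variables do not carry over. Pictures are saved under pics/ and viewed, at most 14 in all, crops included, and the job is handed in when it is done.

```bash
mkdir -p pics; python3 - <<'E'
from plant import *
import cv2,numpy as np
print(observe(),hold_point_z)
for n in("top","scene"):
    im=read_camera(n);cv2.imwrite(f"pics/{n}0.png",im[:,:,::-1]);m=camera_model(n);print(n,m)
E
```

```text
{'time_s': 0.0, 'qpos': array([-1.20101229e+00,  2.60645011e-01, -1.39371700e-01,  1.17270425e+00,
        7.22473003e-06,  1.57081353e+00]), 'joint_vel': array([-0.0015363 , -0.00053516,  0.00022052,  0.00150178, -0.00074109,
       -0.00071677]), 'tau': array([ 2.30076666e-04, -4.05677462e+01,  2.53920722e+01,  1.87716476e-02,
       -5.86713304e-05,  6.71453037e-06]), 'ee_pos': array([ 189.47189899, -488.80787093,  193.58443283]), 'orientation': array([-3.08619172e+00, -5.77177027e-01,  5.44330792e-04]), 'ft_force': array([ 0.11501448,  0.09956236, -0.42376371]), 'wrist_torque': array([-0.02407435,  0.04585248,  0.02356659]), 'gripper_force': 0.0, 'grip_width': 1.000924838193432} 18.700000000000003
top {'K': array([[425.90535911,   0.        , 249.74326228],
       [  0.        , 425.90535911, 193.0611471 ],
       [  0.        ,   0.        ,   1.        ]]), 'dist': array([-0.05506443,  0.        ,  0.        ,  0.        ,  0.        ]), 'extrinsics': array([[-1.09840824e-02, -9.84610339e-01,  1.74418546e-01,
         2.80620566e+02],
       [-9.99938330e-01,  1.05297792e-02, -3.52987443e-03,
         1.64201133e+01],
       [ 1.63896208e-03, -1.74446562e-01, -9.84665279e-01,
         1.35664800e+03],
       [ 0.00000000e+00,  0.00000000e+00,  0.00000000e+00,
         1.00000000e+00]])}
scene {'K': array([[381.54161854,   0.        , 256.46630915],
       [  0.        , 381.54161854, 190.04121235],
       [  0.        ,   0.        ,   1.        ]]), 'dist': array([-0.00649084,  0.        ,  0.        ,  0.        ,  0.        ]), 'extrinsics': array([[ 4.03012067e-01,  5.31183985e-01, -7.45268306e-01,
         1.23234347e+03],
       [ 9.15002536e-01, -2.17176134e-01,  3.40007185e-01,
        -3.17853310e+02],
       [ 1.87518819e-02, -8.18949389e-01, -5.73559296e-01,
         5.87717666e+02],
       [ 0.00000000e+00,  0.00000000e+00,  0.00000000e+00,
         1.00000000e+00]])}
```

```bash
python3 -c "
import cv2
i=cv2.imread('pics/top0.png');cv2.imwrite('pics/top0b.png',cv2.resize(i,(800,600),interpolation=cv2.INTER_CUBIC))"
```

```text
(no output)
```

View pics/top0b.png

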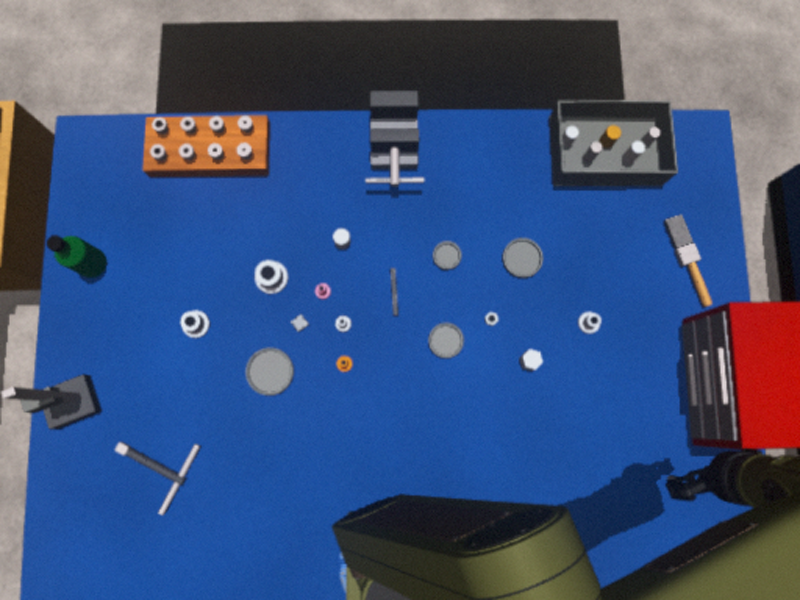

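View pics/scene0.png

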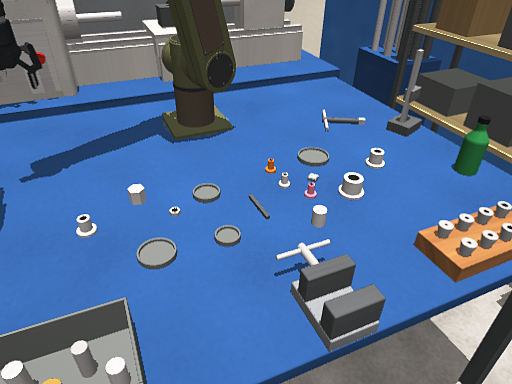

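The top view (800x600) shows:
- **Candidate bushes:** (271,276), (194,323), (590,321) and (343,323).
- **Look-alikes:** pink (322,290), orange (344,363), a low ring (491,318) and the rack's bushes at upper left.
- **Slug and hex blank:** slug (341,237), hex (532,359).
- **Nests:** (447,255), (446,340), (523,257) and (269,371).

I'll measure these next.

```bash
cat >h.py <<'E'
from plant import *
import cv2,numpy as np
def back(m,uv,z):
    T=m["extrinsics"];p=cv2.undistortPoints(np.array(uv,float).reshape(-1,1,2),m["K"],m["dist"]).reshape(-1,2)
    d=np.c_[p,np.ones(len(p))]@T[:3,:3].T;o=T[:3,3];return o+d*((z-o[2])/d[:,2])[:,None]
def proj(m,P):
    T=np.linalg.inv(m["extrinsics"]);r,_=cv2.Rodrigues(T[:3,:3])
    return cv2.projectPoints(np.array(P,float).reshape(-1,1,3),r,T[:3,3],m["K"],m["dist"])[0].reshape(-1,2)
def circ(c,r,z,n=60):
    a=np.linspace(0,2*np.pi,n);return np.c_[c[0]+r*np.cos(a),c[1]+r*np.sin(a),0*a+z]
E
python3 - <<'E'
from h import *
im=cv2.imread('pics/top0.png');m=camera_model("top");hsv=cv2.cvtColor(im,cv2.COLOR_BGR2HSV)
mask=((hsv[...,1]<110)).astype(np.uint8)*255   # grey/white on blue
for i,c in enumerate(cv2.findContours(mask,cv2.RETR_EXTERNAL,cv2.CHAIN_APPROX_NONE)[0]):
    (x,y),r=cv2.minEnclosingCircle(c);a=cv2.contourArea(c)
    if 20<a<1500 and 140<y<260 and 100<x<400:
        P=back(m,c.reshape(-1,2),10)[:,:2];(X,Y),R=cv2.minEnclosingCircle(P.astype(np.float32))
        print(np.round([x*1.5625,y*1.5625],0),"xy",np.round([X,Y],1),"dia",round(2*R),"areaD",round(2*np.sqrt(cv2.contourArea(P.astype(np.float32))/np.pi)),"reach",round(np.hypot(X,Y)),"val",int(np.median(hsv[...,2][cv2.drawContours(mask*0,[c],-1,255,-1)>0])))
E
```

```text
[531. 359.] xy [ 397.5 -272.9] dia 46 areaD 41 reach 482 val 232
[269. 371.] xy [380.1 258.7] dia 97 areaD 94 reach 460 val 156
[445. 340.] xy [439.1 -99.8] dia 72 areaD 69 reach 450 val 158
[343. 323.] xy [475.9 109.5] dia 34 areaD 31 reach 488 val 195
[299. 322.] xy [478.7 199.5] dia 34 areaD 29 reach 519 val 184
[491. 318.] xy [ 483.4 -194.8] dia 28 areaD 25 reach 521 val 188
[589. 321.] xy [ 473.  -397.1] dia 49 areaD 45 reach 618 val 192
[194. 323.] xy [478.  415.9] dia 62 areaD 56 reach 634 val 198
[322. 291.] xy [544.1 151.7] dia 34 areaD 32 reach 565 val 172
[393. 291.] xy [540.8   5.7] dia 96 areaD 27 reach 541 val 119
[270. 276.] xy [577.3 259. ] dia 74 areaD 69 reach 633 val 194
[446. 255.] xy [ 617.6 -106.3] dia 61 areaD 57 reach 627 val 148
[522. 257.] xy [ 611.  -264.3] dia 85 areaD 82 reach 666 val 147
[341. 238.] xy [656.6 112.3] dia 44 areaD 38 reach 666 val 227
```

```bash
python3 - <<'E'
from h import *
from scipy.optimize import minimize
B=dict(S=(475.9,109.5,16,9,36),M=(473,-397.1,22,14,40),L=(478,415.9,28,20,44),X=(577.3,259,34,26,48))
N=dict(nS=(617.6,-106.3,30),nM=(439.1,-99.8,36),nL=(611,-264.3,42),nX=(380.1,258.7,48))
def sil(m,c,k):
    S=np.zeros((384*4,512*4),np.uint8)
    for D in parts(c,k):
        q=cv2.convexHull((proj(m,D)*4+1.5).astype(np.float32).astype(np.int32));cv2.fillConvexPoly(S,q,255)
    return cv2.resize(S,(512,384),interpolation=cv2.INTER_AREA)/255.
def parts(c,k):
    if k in B:
        _,_,R,r,h=B[k];return [np.r_[circ(c,R,0),circ(c,R,8)],np.r_[circ(c,r,8),circ(c,r,h)]]
    R=N[k][2];return [np.r_[circ(c,R,0),circ(c,R,14)]]
tiles=[]
for k,v in {**B,**N}.items():
    out=[]
    for cam in("top","scene"):
        im=cv2.imread(f'pics/{cam}0.png');m=camera_model(cam);h=cv2.cvtColor(im,cv2.COLOR_BGR2HSV)
        mask=(h[...,1]<130).astype(float)
        u=proj(m,[[v[0],v[1],10]])[0].astype(int);w=26 if cam=="top" else 34
        sl=np.s_[u[1]-w:u[1]+w,u[0]-w:u[0]+w]
        mm=np.zeros_like(mask);n,lab=cv2.connectedComponents((mask>0).astype(np.uint8))
        l=lab[u[1]-3:u[1]+4,u[0]-3:u[0]+4].ravel();l=l[l>0];mm=(lab==np.bincount(l).argmax()).astype(np.uint8)
        cs=cv2.findContours(mm,0,1)[0];mm=cv2.drawContours(mm,cs,-1,1,-1).astype(float)
        f=lambda c:((sil(m,c,k)-mm)[sl]**2).sum()
        r=minimize(f,v[:2],method="Nelder-Mead",options=dict(initial_simplex=np.array(v[:2])+[[0,0],[8,0],[0,8]],xatol=.2))
        out.append((np.round(r.x,1),round(r.fun,1)))
    print(k,out)
E
```

```text
S [(array([475.9, 109.5]), np.float64(5.0)), (array([474.3, 110. ]), np.float64(6.2))]
M [(array([ 472.7, -397.8]), np.float64(5.9)), (array([ 471.9, -397.4]), np.float64(8.1))]
L [(array([478.7, 414.4]), np.float64(6.7)), (array([475.4, 416.8]), np.float64(8.0))]
X [(array([575.6, 259.1]), np.float64(11.9)), (array([573.2, 260.7]), np.float64(8.6))]
nS [(array([ 618. , -106.8]), np.float64(7.6)), (array([ 616.4, -106.2]), np.float64(15.8))]
nM [(array([ 439.1, -100.2]), np.float64(6.2)), (array([437. , -99.6]), np.float64(12.8))]
nL [(array([ 610.7, -265.2]), np.float64(12.5)), (array([ 609. , -264.8]), np.float64(24.9))]
nX [(array([379.8, 258.7]), np.float64(8.7)), (array([376.1, 260.6]), np.float64(10.2))]
```

```bash
python3 -c "
import cv2
i=cv2.imread('pics/scene0.png')[130:270,70:390];cv2.imwrite('pics/crop1.png',cv2.resize(i,(800,350),interpolation=cv2.INTER_CUBIC))"
```

```text
(no output)
```

View pics/crop1.png

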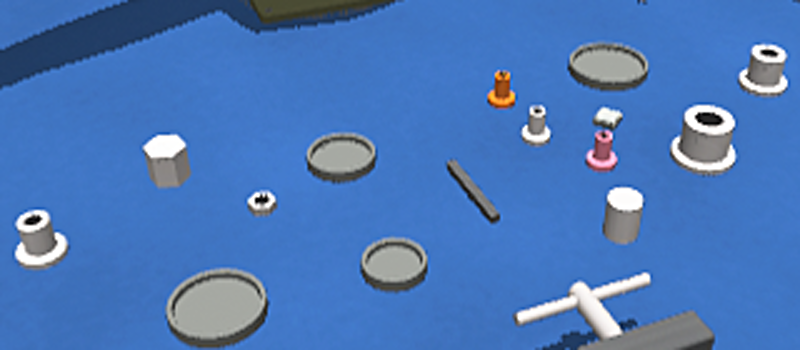

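The crop confirms it. The four bare-aluminium bushes are at (536,125), (38,238), (765,68) and (707,138). Pink, orange and the hex nut are to be avoided. Averaged positions from both cameras:

| Bush | x, y | Nest | x, y |
|---|---|---|---|
| S | 475, 110 | nS | 617, -106.5 |
| M | 472, -397.5 | nM | 438, -100 |
| L | 477, 415.5 | nL | 610, -265 |
| X | 574.5, 260 | nX | 378, 259.5 |

I'll move above S while turning +36°.

```bash
python3 -m creep '[{"delta_pos":[0.095,0.2,0],"angular":[0,0,1]},{"delta_pos":[0.095,0.2,0],"angular":[0,0,1]},{"delta_pos":[0.095,0.2,0],"angular":[0,0,1]},{"delta_pos":[0.095,0.2,0],"angular":[0,0,1]},{"delta_pos":[0.095,0.2,0],"angular":[0,0,1]},{"delta_pos":[0.095,0.2,0],"angular":[0,0,1]},{"delta_pos":[0.095,0.2,0],"angular":[0,0,0]},{"delta_pos":[0.095,0.2,0],"angular":[0,0,0]},{"delta_pos":[0.095,0.2,0],"angular":[0,0,0]},{"delta_pos":[0.095,0.2,0],"angular":[0,0,0]},{"delta_pos":[0.095,0.2,0],"angular":[0,0,0]},{"delta_pos":[0.095,0.2,0],"angular":[0,0,0]},{"delta_pos":[0.095,0.2,0],"angular":[0,0,0]},{"delta_pos":[0.095,0.2,0],"angular":[0,0,0]},{"delta_pos":[0.095,0.2,0],"angular":[0,0,0]},{"delta_pos":[0.095,0.2,0],"angular":[0,0,0]},{"delta_pos":[0.095,0.2,0],"angular":[0,0,0]},{"delta_pos":[0.095,0.2,0],"angular":[0,0,0]},{"delta_pos":[0.095,0.2,0],"angular":[0,0,0]},{"delta_pos":[0.095,0.2,0],"angular":[0,0,0]}]' 1 40
python3 - <<'E'
from h import *
print(observe()["ee_pos"],observe()["orientation"],observe()["qpos"])
m=camera_model("wrist");im=read_camera("wrist")[:,:,::-1].copy()
print(m["extrinsics"][:3,3])
for r,z in((16,8),(9,36),(5,36)):
    cv2.polylines(im,[proj(m,circ((475,110),r,z)).astype(int)],True,(0,0,255),1)
cv2.imwrite("pics/w1.png",im)
E
```

```text
time_s: 1.77
ee_pos: [474.8, 112.1, 194.0]
orientation: [-2.758, -1.504, 0.001]
ft_force: [0.9, -0.2, 0.0]
grip_width: 0.996
gripper_force: 0.0
[474.77227035 112.12941545 194.03782105] [-2.75802190e+00 -1.50418110e+00  1.22872099e-03] [ 2.32036450e-01  1.97345416e-01 -2.23026942e-01  1.15119346e+00
 -1.51724834e-04  2.37504441e+00]
[512.87355034 171.20062789 373.37745371]
```

View pics/w1.png

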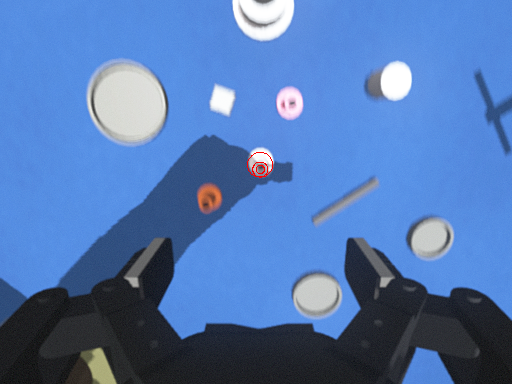

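The model overlay (bore at about (260,168)) sits on the aluminium bush. Descending to TCP z≈11 and gripping.

```bash
python3 -m creep '[{"delta_pos":[0,-0.014,-0.2],"angular":[0,0,0]},{"delta_pos":[0,0,-0.2],"angular":[0,0,0]},{"delta_pos":[0,0,-0.2],"angular":[0,0,0]},{"delta_pos":[0,0,-0.2],"angular":[0,0,0]},{"delta_pos":[0,0,-0.15],"angular":[0,0,0]},{"delta_pos":[0,0,-0.1],"angular":[0,0,0]},{"delta_pos":[0,0,-0.1],"angular":[0,0,0]},{"delta_pos":[0,0,-0.05],"angular":[0,0,0]},{"delta_pos":[0,0,-0.02],"angular":[0,0,0]},{"delta_pos":[0,0,0],"angular":[0,0,0]}]'
python3 -m creep '[{"delta_pos":[0,0,0],"angular":[0,0,0]},{"delta_pos":[0,0,0],"angular":[0,0,0]},{"delta_pos":[0,0,0],"angular":[0,0,0]},{"delta_pos":[0,0,0],"angular":[0,0,0]},{"delta_pos":[0,0,0],"angular":[0,0,0]},{"delta_pos":[0,0,0],"angular":[0,0,0]},{"delta_pos":[0,0,0],"angular":[0,0,0]},{"delta_pos":[0,0,0],"angular":[0,0,0]},{"delta_pos":[0,0,0],"angular":[0,0,0]},{"delta_pos":[0,0,0],"angular":[0,0,0]},{"delta_pos":[0,0,0],"angular":[0,0,0]},{"delta_pos":[0,0,0],"angular":[0,0,0]}]' -1 40
```

```text
time_s: 2.65
ee_pos: [474.2, 108.2, 10.9]
orientation: [-2.758, -1.503, 0.002]
ft_force: [0.3, -0.1, -0.0]
grip_width: 0.999
gripper_force: 0.0
time_s: 3.65
ee_pos: [474.7, 108.4, 11.4]
orientation: [-2.758, -1.503, 0.0]
ft_force: [0.2, -1.4, -0.1]
grip_width: -0.001
gripper_force: 0.0
```

The fingers shut on nothing. Looking before I do anything else.

```bash
python3 - <<'E'
from h import *
a=read_camera("wrist")[:,:,::-1].copy();b=read_camera("scene")[:,:,::-1]
c=cv2.resize(b[130:230,230:390],(512,320),interpolation=cv2.INTER_CUBIC)
t=read_camera("top")[:,:,::-1];t=cv2.resize(t[165:255,140:284],(512,320),interpolation=cv2.INTER_CUBIC)
m=camera_model("wrist");print(proj(m,[[475,110,36]]))
cv2.imwrite("pics/w2.png",np.hstack([a[:320,100:400],cv2.resize(np.vstack([c,t]),(256,320))]));
cv2.imwrite("pics/s2.png",cv2.resize(c,(500,312)));cv2.imwrite("pics/w2.png",np.hstack([cv2.resize(a,(426,320)),cv2.resize(c,(374,320))]))
E
```

```text
[[257.94332461 230.45581665]]
```

View pics/w2.png

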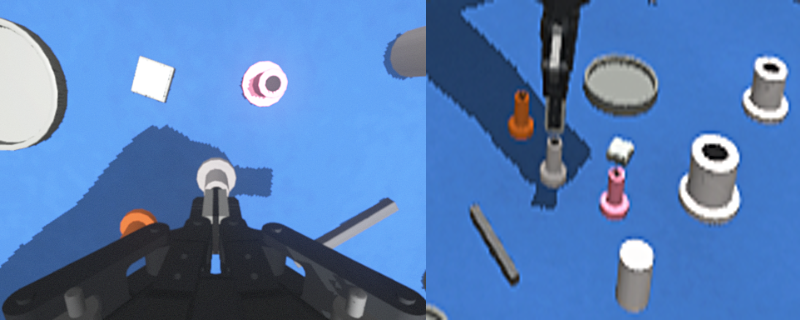

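The shut fingers seem to be beside the hub, toward the base. I'll check the bush position with overlays.

```bash
python3 - <<'E'
from h import *
o=observe();p=o["ee_pos"];out=[]
for n,(x0,x1,y0,y1) in dict(wrist=(160,360,140,340),scene=(250,330,120,200),top=(185,245,175,235)).items():
    m=camera_model(n);im=read_camera(n)[:,:,::-1];s=400//(x1-x0) if n=="wrist" else 260/(x1-x0)
    s=266/(x1-x0);c=cv2.resize(im[y0:y1,x0:x1],(266,266),interpolation=cv2.INTER_CUBIC)
    d=lambda P,col:cv2.polylines(c,[((proj(m,P)-[x0,y0]+.5)*s).astype(int)],False,col,1)
    d(circ((475,110),16,8),(0,0,255));d(circ((475,110),9,36),(0,0,255));d([p,p+[0,0,60]],(0,255,0));out.append(c)
cv2.imwrite("pics/c3.png",np.hstack(out))
E
```

```text
(no output)
```

View pics/c3.png

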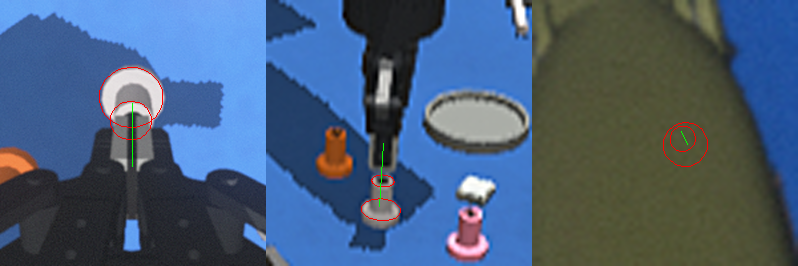

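The bush hasn't moved and the tool line is on its axis, but the fingertips look to be above the hub top although TCP z reads 11. I'll raise the tool and compare the real fingertip with the reported TCP.

```bash
python3 -m creep '[{"delta_pos":[0,0,0.2],"angular":[0,0,0]},{"delta_pos":[0,0,0.2],"angular":[0,0,0]},{"delta_pos":[0,0,0.1],"angular":[0,0,0]},{"delta_pos":[0,0,0],"angular":[0,0,0]},{"delta_pos":[0,0,0],"angular":[0,0,0]}]'
python3 - <<'E'
from h import *
o=observe();p=o["ee_pos"];out=[];print(p)
for n,(x0,x1,y0,y1) in dict(wrist=(160,360,180,380),scene=(250,330,100,180)).items():
    m=camera_model(n);im=read_camera(n)[:,:,::-1]
    s=400/(x1-x0);c=cv2.resize(im[y0:y1,x0:x1],(400,400),interpolation=cv2.INTER_CUBIC)
    d=lambda P,col:cv2.polylines(c,[((proj(m,P)-[x0,y0]+.5)*s).astype(int)],False,col,1)
    d([p,p+[0,0,60]],(0,255,0))
    for k in range(7):
        q=tuple(((proj(m,[p+[0,0,10*k]])[0]-[x0,y0]+.5)*s).astype(int));cv2.circle(c,q,2,(0,0,255),-1)
    d(circ((475,110),9,36),(0,0,255));out.append(c)
cv2.imwrite("pics/c4.png",np.hstack(out))
E
```

```text
time_s: 4.37
ee_pos: [475.7, 108.6, 87.2]
orientation: [2.758, 1.503, 0.004]
ft_force: [-0.0, -0.7, -0.4]
grip_width: 0.0
gripper_force: 0.0
[475.72042832 108.61722895  87.23407941]
```

View pics/c4.png

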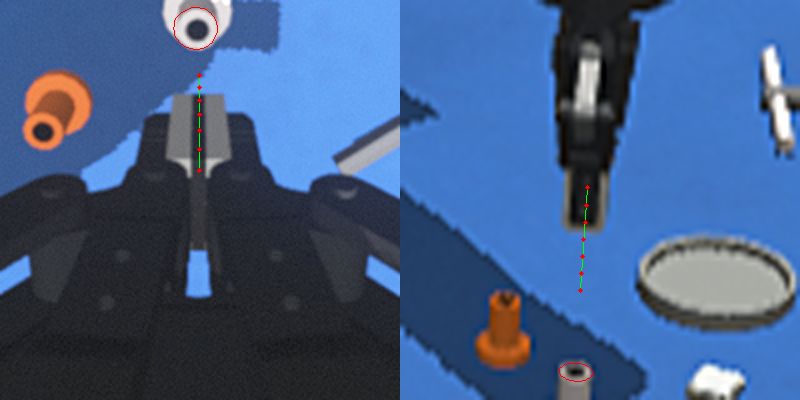

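```bash
python3 - <<'E'
from h import *
o=observe();p=o["ee_pos"];R=cv2.Rodrigues(o["orientation"])[0];print(R.round(3))
e=np.array([.54,.84,0]);c=np.array([.84,-.54,0])
w=camera_model("wrist");s=camera_model("scene")
for h in range(0,70,10):
    z=np.array([0,0,h]);print(h,"wrist front edge",proj(w,[p+11*e+z,p+z])[:,1].round(0),"scene outer/mid",proj(s,[p+14.5*c+z,p+z]).round(1).tolist())
print("obs wrist row 227.5; scene (287,146)")
E
```

```text
[[ 0.542  0.84  -0.002]
 [ 0.84  -0.542 -0.   ]
 [-0.001 -0.001 -1.   ]]
0 wrist front edge [201. 217.] scene outer/mid [[284.5, 160.7], [285.0, 157.9]]
10 wrist front edge [207. 223.] scene outer/mid [[284.7, 157.3], [285.3, 154.6]]
20 wrist front edge [212. 230.] scene outer/mid [[285.0, 153.9], [285.5, 151.2]]
30 wrist front edge [219. 237.] scene outer/mid [[285.2, 150.5], [285.8, 147.8]]
40 wrist front edge [226. 245.] scene outer/mid [[285.5, 147.0], [286.0, 144.3]]
50 wrist front edge [234. 254.] scene outer/mid [[285.7, 143.5], [286.2, 140.8]]
60 wrist front edge [243. 265.] scene outer/mid [[286.0, 139.9], [286.5, 137.3]]
obs wrist row 227.5; scene (287,146)
```

Both views agree: the real fingertips are about 40 mm behind the reported TCP, with x and y correct. This also explains why nothing was touched at z=11. I'll go down to reported z≈-13 with the fingers part-open, then check again.

```bash
python3 -m creep '[{"delta_pos":[0,0.008,0],"angular":[0,0,0]},{"delta_pos":[0,0,0],"angular":[0,0,0]},{"delta_pos":[0,0,0],"angular":[0,0,0]},{"delta_pos":[0,0,0],"angular":[0,0,0]},{"delta_pos":[0,0,-0.1],"angular":[0,0,0]},{"delta_pos":[0,0,-0.15],"angular":[0,0,0]},{"delta_pos":[0,0,-0.15],"angular":[0,0,0]},{"delta_pos":[0,0,-0.1],"angular":[0,0,0]},{"delta_pos":[0,0,-0.1],"angular":[0,0,0]},{"delta_pos":[0,0,-0.067],"angular":[0,0,0]},{"delta_pos":[0,0,0],"angular":[0,0,0]},{"delta_pos":[0,0,0],"angular":[0,0,0]}]' -0.2 40
python3 - <<'E'
from h import *
o=observe();p=o["ee_pos"];out=[];print(p)
for n,(x0,x1,y0,y1) in dict(wrist=(160,360,120,320),scene=(250,330,120,200)).items():
    m=camera_model(n);im=read_camera(n)[:,:,::-1]
    s=400/(x1-x0);c=cv2.resize(im[y0:y1,x0:x1],(400,400),interpolation=cv2.INTER_CUBIC)
    d=lambda P,col:cv2.polylines(c,[((proj(m,P)-[x0,y0]+.5)*s).astype(int)],False,col,1)
    for h in(20,30,40): d([p+[33*.84,-33*.54,h],p+[-33*.84,33*.54,h]],(0,255,0))
    out.append(c)
cv2.imwrite("pics/c5.png",np.hstack(out))
E
```

```text
time_s: 5.47
ee_pos: [474.0, 109.4, -14.2]
orientation: [-2.758, -1.503, 0.003]
ft_force: [0.0, -0.6, 0.9]
grip_width: 0.399
gripper_force: 0.0
[474.00755202 109.40549224 -14.17644582]
```

View pics/c5.png

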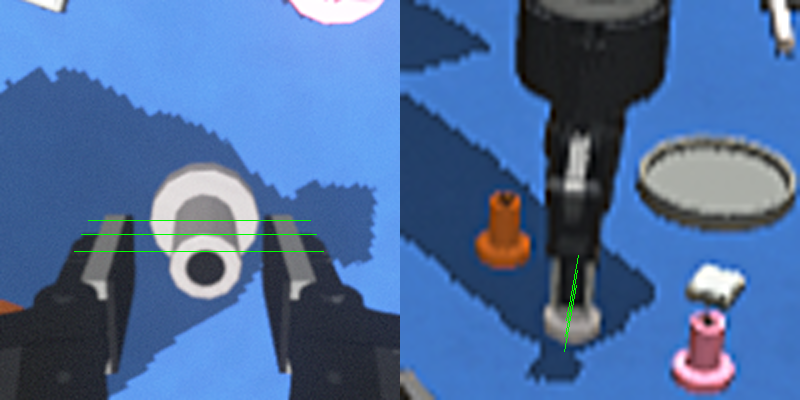

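The hub (top at (205,266)) is between the fingers and the tips are at about z 27. Going down 15 mm and gripping.

```bash
python3 -m creep '[{"delta_pos":[0,0,-0.05],"angular":[0,0,0]},{"delta_pos":[0,0,-0.05],"angular":[0,0,0]},{"delta_pos":[0,0,0],"angular":[0,0,0]},{"delta_pos":[0,0,0],"angular":[0,0,0]}]'
python3 -m creep '[{"delta_pos":[0,0,0],"angular":[0,0,0]},{"delta_pos":[0,0,0],"angular":[0,0,0]},{"delta_pos":[0,0,0],"angular":[0,0,0]},{"delta_pos":[0,0,0],"angular":[0,0,0]},{"delta_pos":[0,0,0],"angular":[0,0,0]},{"delta_pos":[0,0,0],"angular":[0,0,0]},{"delta_pos":[0,0,0],"angular":[0,0,0]},{"delta_pos":[0,0,0],"angular":[0,0,0]}]' -1 40
```

```text
time_s: 5.9
ee_pos: [474.1, 109.4, -29.1]
orientation: [-2.758, -1.503, 0.002]
ft_force: [-0.9, -0.5, 0.4]
grip_width: 0.399
gripper_force: 0.0
time_s: 6.57
ee_pos: [475.0, 109.6, -28.5]
orientation: [2.758, 1.503, 0.001]
ft_force: [-0.5, 1.3, 1.5]
grip_width: 0.195
gripper_force: 39.0
```

Gripped: width ≈17 mm, force 39 N. Lifting and carrying to nest_small.

```bash
python3 -m creep '[{"delta_pos":[0,0,0.05],"angular":[0,0,0]},{"delta_pos":[0,0,0.1],"angular":[0,0,0]},{"delta_pos":[0,0,0.15],"angular":[0,0,0]},{"delta_pos":[0,0,0.15],"angular":[0,0,0]},{"delta_pos":[0,0,0.1],"angular":[0,0,0]},{"delta_pos":[0.095,-0.144,0],"angular":[0,0,0]},{"delta_pos":[0.095,-0.144,0],"angular":[0,0,0]},{"delta_pos":[0.095,-0.144,0],"angular":[0,0,0]},{"delta_pos":[0.095,-0.144,0],"angular":[0,0,0]},{"delta_pos":[0.095,-0.144,0],"angular":[0,0,0]},{"delta_pos":[0.095,-0.144,0],"angular":[0,0,0]},{"delta_pos":[0.095,-0.144,0],"angular":[0,0,0]},{"delta_pos":[0.095,-0.144,0],"angular":[0,0,0]},{"delta_pos":[0.095,-0.144,0],"angular":[0,0,0]},{"delta_pos":[0.095,-0.144,0],"angular":[0,0,0]},{"delta_pos":[0,0,0],"angular":[0,0,0]},{"delta_pos":[0,0,0],"angular":[0,0,0]}]'
python3 - <<'E'
from h import *
o=observe();p=o["ee_pos"];out=[];print(p)
n,(x0,x1,y0,y1)="wrist",(130,380,60,310)
m=camera_model(n);im=read_camera(n)[:,:,::-1]
s=2;c=cv2.resize(im[y0:y1,x0:x1],(500,500),interpolation=cv2.INTER_CUBIC)
d=lambda P,col:cv2.polylines(c,[((proj(m,P)-[x0,y0]+.5)*s).astype(int)],False,col,1)
d(circ((617,-106.5),30,14),(0,0,255));d(circ(p,16,p[2]+28.5),(0,255,0))
cv2.imwrite("pics/c6.png",c)
E
```

```text
time_s: 7.98
ee_pos: [617.6, -107.5, 53.8]
orientation: [-2.76, -1.501, -0.0]
ft_force: [-1.5, -0.1, -0.2]
grip_width: 0.195
gripper_force: 39.2
[ 617.62707561 -107.5197642    53.83695721]
```

View pics/c6.png

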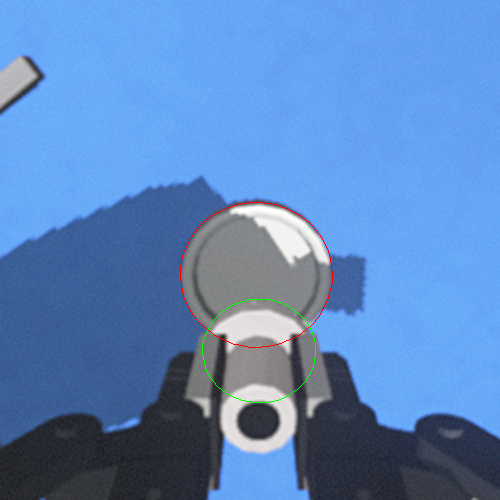

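The nest lies exactly on the overlay (centre (257,275)) and the bush is held upright over it. Lowering gently.

```bash
python3 -m creep '[{"delta_pos":[0,0,-0.1],"angular":[0,0,0]},{"delta_pos":[0,0,-0.15],"angular":[0,0,0]},{"delta_pos":[0,0,-0.1],"angular":[0,0,0]},{"delta_pos":[0,0,-0.06],"angular":[0,0,0]},{"delta_pos":[0,0,-0.04],"angular":[0,0,0]},{"delta_pos":[0,0,-0.03],"angular":[0,0,0]},{"delta_pos":[0,0,-0.01],"angular":[0,0,0]},{"delta_pos":[0,0,0],"angular":[0,0,0]},{"delta_pos":[0,0,0],"angular":[0,0,0]}]'
python3 -m creep '[{"delta_pos":[0,0,-0.007],"angular":[0,0,0]},{"delta_pos":[0,0,-0.007],"angular":[0,0,0]},{"delta_pos":[0,0,0],"angular":[0,0,0]},{"delta_pos":[0,0,0],"angular":[0,0,0]}]'
```

```text
time_s: 8.78
ee_pos: [617.9, -106.4, -18.9]
orientation: [2.758, 1.503, 0.002]
ft_force: [0.1, -0.1, 0.9]
grip_width: 0.191
gripper_force: 39.2
time_s: 9.12
ee_pos: [617.3, -106.5, -21.6]
orientation: [2.758, 1.503, 0.0]
ft_force: [-0.8, -0.5, -0.0]
grip_width: 0.191
gripper_force: 39.2
```

```bash
python3 -m creep '[{"delta_pos":[0,0,-0.006],"angular":[0,0,0]},{"delta_pos":[0,0,0],"angular":[0,0,0]},{"delta_pos":[0,0,0],"angular":[0,0,0]}]'
```

```text
time_s: 9.37
ee_pos: [617.5, -106.5, -22.5]
orientation: [2.758, 1.503, 0.0]
ft_force: [0.9, 0.1, 0.7]
grip_width: 0.194
gripper_force: 39.3
```

```bash
python3 -m creep '[{"delta_pos":[0,0,-0.005],"angular":[0,0,0]},{"delta_pos":[0,0,0],"angular":[0,0,0]},{"delta_pos":[0,0,0],"angular":[0,0,0]}]'
```

```text
time_s: 9.62
ee_pos: [617.5, -106.5, -22.5]
orientation: [2.758, 1.503, 0.001]
ft_force: [-1.7, -0.0, 6.3]
grip_width: 0.194
gripper_force: 39.7
```

Contact felt (6 N). Releasing and going to the medium bush.

```bash
python3 -m creep '[{"delta_pos":[0,0,0],"angular":[0,0,0]},{"delta_pos":[0,0,0],"angular":[0,0,0]},{"delta_pos":[0,0,0],"angular":[0,0,0]},{"delta_pos":[0,0,0],"angular":[0,0,0]},{"delta_pos":[0,0,0.05],"angular":[0,0,0]},{"delta_pos":[0,0,0.15],"angular":[0,0,0]},{"delta_pos":[0,0,0.2],"angular":[0,0,0]},{"delta_pos":[0,0,0.2],"angular":[0,0,0]},{"delta_pos":[-0.097,-0.194,0],"angular":[0,0,0]},{"delta_pos":[-0.097,-0.194,0],"angular":[0,0,0]},{"delta_pos":[-0.097,-0.194,0],"angular":[0,0,0]},{"delta_pos":[-0.097,-0.194,0],"angular":[0,0,0]},{"delta_pos":[-0.097,-0.194,0],"angular":[0,0,0]},{"delta_pos":[-0.097,-0.194,0],"angular":[0,0,0]},{"delta_pos":[-0.097,-0.194,0],"angular":[0,0,0]},{"delta_pos":[-0.097,-0.194,0],"angular":[0,0,0]},{"delta_pos":[-0.097,-0.194,0],"angular":[0,0,0]},{"delta_pos":[-0.097,-0.194,0],"angular":[0,0,0]},{"delta_pos":[0,0,0],"angular":[0,0,0]},{"delta_pos":[0,0,0],"angular":[0,0,0]}]' 0.5
python3 - <<'E'
from h import *
o=observe();p=o["ee_pos"];out=[];print(p,o["qpos"])
m=camera_model("wrist");c=read_camera("wrist")[:,:,::-1].copy()
d=lambda P,col:cv2.polylines(c,[proj(m,P).astype(int)],False,col,1)
d(circ((472,-397.5),22,8),(0,0,255));d(circ((472,-397.5),14,40),(0,255,0))
s=read_camera("scene")[:,:,::-1];s=cv2.resize(s[190:280,190:290],(400,360),interpolation=cv2.INTER_CUBIC)
cv2.imwrite("pics/c7.png",np.hstack([c[:360,110:410],s]))
E
```

```text
time_s: 11.28
ee_pos: [471.0, -399.0, 67.0]
orientation: [2.761, 1.499, 0.001]
ft_force: [-0.5, 0.3, -0.4]
grip_width: 0.746
gripper_force: 0.0
[ 470.95406571 -399.02825883   66.96846247] [-7.03040592e-01  4.90257470e-01 -1.25566927e-01  9.54458693e-01
  2.24331993e-04  1.44376624e+00]
```

View pics/c7.png

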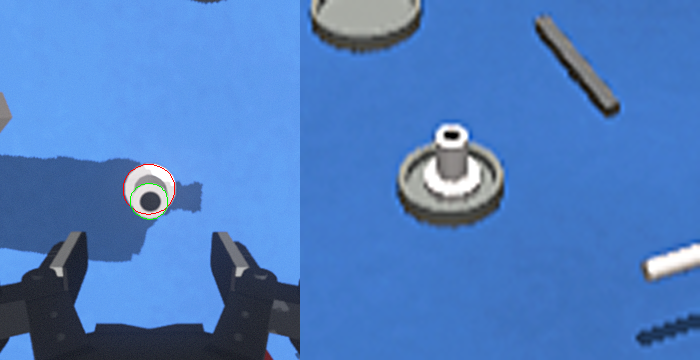

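The small bush stands upright in its nest, and the overlay matches M. Descending and gripping M.

```bash
python3 -m creep '[{"delta_pos":[0.007,0.01,-0.1],"angular":[0,0,0]},{"delta_pos":[0,0,-0.15],"angular":[0,0,0]},{"delta_pos":[0,0,-0.15],"angular":[0,0,0]},{"delta_pos":[0,0,-0.1],"angular":[0,0,0]},{"delta_pos":[0,0,-0.08],"angular":[0,0,0]},{"delta_pos":[0,0,-0.05],"angular":[0,0,0]},{"delta_pos":[0,0,0],"angular":[0,0,0]},{"delta_pos":[0,0,0],"angular":[0,0,0]}]'
python3 -m creep '[{"delta_pos":[0,0,0],"angular":[0,0,0]},{"delta_pos":[0,0,0],"angular":[0,0,0]},{"delta_pos":[0,0,0],"angular":[0,0,0]},{"delta_pos":[0,0,0],"angular":[0,0,0]},{"delta_pos":[0,0,0],"angular":[0,0,0]},{"delta_pos":[0,0,0],"angular":[0,0,0]},{"delta_pos":[0,0,0],"angular":[0,0,0]},{"delta_pos":[0,0,0],"angular":[0,0,0]},{"delta_pos":[0,0,0],"angular":[0,0,0]}]' -1 40
```

```text
time_s: 12.05
ee_pos: [473.2, -395.0, -27.9]
orientation: [-2.757, -1.505, 0.0]
ft_force: [-0.1, -0.4, 0.2]
grip_width: 0.749
gripper_force: 0.0
time_s: 12.8
ee_pos: [473.6, -396.5, -26.7]
orientation: [2.757, 1.503, 0.002]
ft_force: [-0.5, 0.2, 5.9]
grip_width: 0.319
gripper_force: 39.7
```

```bash
python3 -m creep '[{"delta_pos":[0,0,0.05],"angular":[0,0,0]},{"delta_pos":[0,0,0.1],"angular":[0,0,0]},{"delta_pos":[0,0,0.15],"angular":[0,0,0]},{"delta_pos":[0,0,0.15],"angular":[0,0,0]},{"delta_pos":[0,0,0.15],"angular":[0,0,0]},{"delta_pos":[-0.023,0.198,0],"angular":[0,0,0]},{"delta_pos":[-0.023,0.198,0],"angular":[0,0,0]},{"delta_pos":[-0.023,0.198,0],"angular":[0,0,0]},{"delta_pos":[-0.023,0.198,0],"angular":[0,0,0]},{"delta_pos":[-0.023,0.198,0],"angular":[0,0,0]},{"delta_pos":[-0.023,0.198,0],"angular":[0,0,0]},{"delta_pos":[-0.023,0.198,0],"angular":[0,0,0]},{"delta_pos":[-0.023,0.198,0],"angular":[0,0,0]},{"delta_pos":[-0.023,0.198,0],"angular":[0,0,0]},{"delta_pos":[-0.023,0.198,0],"angular":[0,0,0]},{"delta_pos":[0,0,0],"angular":[0,0,0]},{"delta_pos":[0,0,0],"angular":[0,0,0]}]'
```

```text
time_s: 14.22
ee_pos: [437.5, -97.8, 62.2]
orientation: [-2.756, -1.507, 0.001]
ft_force: [-0.1, -0.9, 0.3]
grip_width: 0.311
gripper_force: 39.6
```

```bash
python3 -m creep '[{"delta_pos":[0.003,-0.01,-0.1],"angular":[0,0,0]},{"delta_pos":[0,0,-0.15],"angular":[0,0,0]},{"delta_pos":[0,0,-0.12],"angular":[0,0,0]},{"delta_pos":[0,0,-0.08],"angular":[0,0,0]},{"delta_pos":[0,0,-0.05],"angular":[0,0,0]},{"delta_pos":[0,0,-0.03],"angular":[0,0,0]},{"delta_pos":[0,0,0],"angular":[0,0,0]},{"delta_pos":[0,0,0],"angular":[0,0,0]},{"delta_pos":[0,0,0],"angular":[0,0,0]}]'
python3 -m creep '[{"delta_pos":[0,0,-0.006],"angular":[0,0,0]},{"delta_pos":[0,0,-0.006],"angular":[0,0,0]},{"delta_pos":[0,0,0],"angular":[0,0,0]},{"delta_pos":[0,0,0],"angular":[0,0,0]}]'
```

```text
time_s: 14.97
ee_pos: [439.6, -100.8, -16.7]
orientation: [2.758, 1.503, 0.002]
ft_force: [0.2, 0.1, -1.3]
grip_width: 0.316
gripper_force: 39.7
time_s: 15.3
ee_pos: [438.9, -100.4, -19.0]
orientation: [2.758, 1.504, 0.0]
ft_force: [-0.7, 0.0, -0.2]
grip_width: 0.316
gripper_force: 39.7
```

```bash
python3 -m creep '[{"delta_pos":[0,0,-0.006],"angular":[0,0,0]},{"delta_pos":[0,0,0],"angular":[0,0,0]},{"delta_pos":[0,0,0],"angular":[0,0,0]}]'
python3 -m creep '[{"delta_pos":[0,0,-0.006],"angular":[0,0,0]},{"delta_pos":[0,0,0],"angular":[0,0,0]},{"delta_pos":[0,0,0],"angular":[0,0,0]}]'
```

```text
time_s: 15.55
ee_pos: [438.7, -100.3, -20.1]
orientation: [-2.758, -1.504, 0.0]
ft_force: [-0.4, -0.1, -0.3]
grip_width: 0.317
gripper_force: 39.7
time_s: 15.8
ee_pos: [438.9, -100.4, -20.7]
orientation: [2.758, 1.504, 0.0]
ft_force: [-1.4, 0.4, 4.3]
grip_width: 0.315
gripper_force: 40.1
```

```bash
python3 -m creep '[{"delta_pos":[0,0,0],"angular":[0,0,0]},{"delta_pos":[0,0,0],"angular":[0,0,0]},{"delta_pos":[0,0,0],"angular":[0,0,0]},{"delta_pos":[0,0,0],"angular":[0,0,0]},{"delta_pos":[0,0,0.05],"angular":[0,0,0]},{"delta_pos":[0,0,0.15],"angular":[0,0,0]},{"delta_pos":[0,0,0.2],"angular":[0,0,0]},{"delta_pos":[0,0,0.2],"angular":[0,0,0]}]' 0.7
python3 -m creep '[{"delta_pos":[0.016,0.215,0],"angular":[0,0,0]},{"delta_pos":[0.016,0.215,0],"angular":[0,0,0]},{"delta_pos":[0.016,0.215,0],"angular":[0,0,0]},{"delta_pos":[0.016,0.215,0],"angular":[0,0,0]},{"delta_pos":[0.016,0.215,0],"angular":[0,0,0]},{"delta_pos":[0.016,0.215,0],"angular":[0,0,0]},{"delta_pos":[0.016,0.215,0],"angular":[0,0,0]},{"delta_pos":[0.016,0.215,0],"angular":[0,0,0]},{"delta_pos":[0.016,0.215,0],"angular":[0,0,0]},{"delta_pos":[0.016,0.215,0],"angular":[0,0,0]},{"delta_pos":[0.016,0.215,0],"angular":[0,0,0]},{"delta_pos":[0.016,0.215,0],"angular":[0,0,0]},{"delta_pos":[0.016,0.215,0],"angular":[0,0,0]},{"delta_pos":[0.016,0.215,0],"angular":[0,0,0]},{"delta_pos":[0.016,0.215,0],"angular":[0,0,0]},{"delta_pos":[0.016,0.215,0],"angular":[0,0,0]},{"delta_pos":[0,0,0],"angular":[0,0,0]},{"delta_pos":[0,0,0],"angular":[0,0,0]}]'
python3 - <<'E'
from h import *
o=observe();p=o["ee_pos"];out=[];print(p,o["qpos"])
m=camera_model("wrist");c=read_camera("wrist")[:,:,::-1].copy()
d=lambda P,col:cv2.polylines(c,[proj(m,P).astype(int)],False,col,1)
d(circ((477,415.5),28,8),(0,0,255));d(circ((477,415.5),20,44),(0,255,0))
s=read_camera("scene")[:,:,::-1];s=cv2.resize(s[150:240,170:270],(400,360),interpolation=cv2.INTER_CUBIC)
cv2.imwrite("pics/c8.png",np.hstack([c[:360,110:410],s]))
E
```

```text
time_s: 16.47
ee_pos: [437.6, -100.2, 69.9]
orientation: [-2.757, -1.503, 0.003]
ft_force: [0.9, -0.9, 1.0]
grip_width: 0.854
gripper_force: 0.0
time_s: 17.97
ee_pos: [477.0, 417.3, 69.1]
orientation: [2.757, 1.507, 0.001]
ft_force: [-0.2, -1.3, -0.7]
grip_width: 0.852
gripper_force: 0.0
[477.03984311 417.30577578  69.05118772] [ 7.18798536e-01  5.15026959e-01 -7.56605544e-02  9.79646553e-01
 -1.63424520e-04  2.85983466e+00]
```

View pics/c8.png

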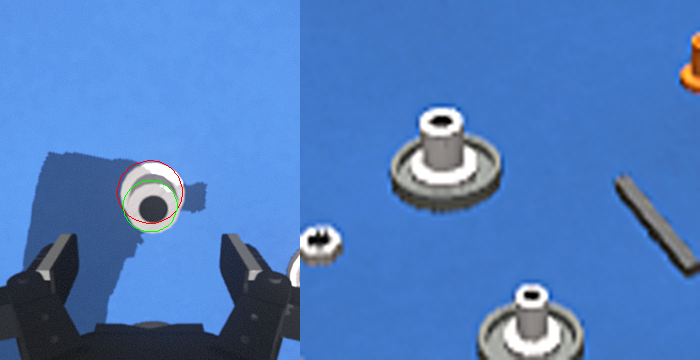

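The medium bush is well seated and the overlay fits L. Descending and gripping at 60 N.

```bash
python3 -m creep '[{"delta_pos":[0,-0.01,-0.1],"angular":[0,0,0]},{"delta_pos":[0,0,-0.15],"angular":[0,0,0]},{"delta_pos":[0,0,-0.15],"angular":[0,0,0]},{"delta_pos":[0,0,-0.11],"angular":[0,0,0]},{"delta_pos":[0,0,-0.08],"angular":[0,0,0]},{"delta_pos":[0,0,-0.05],"angular":[0,0,0]},{"delta_pos":[0,0,0],"angular":[0,0,0]},{"delta_pos":[0,0,0],"angular":[0,0,0]}]'
python3 -m creep '[{"delta_pos":[0,0,0],"angular":[0,0,0]},{"delta_pos":[0,0,0],"angular":[0,0,0]},{"delta_pos":[0,0,0],"angular":[0,0,0]},{"delta_pos":[0,0,0],"angular":[0,0,0]},{"delta_pos":[0,0,0],"angular":[0,0,0]},{"delta_pos":[0,0,0],"angular":[0,0,0]},{"delta_pos":[0,0,0],"angular":[0,0,0]},{"delta_pos":[0,0,0],"angular":[0,0,0]},{"delta_pos":[0,0,0],"angular":[0,0,0]}]' -1 60
```

```text
time_s: 18.73
ee_pos: [477.1, 413.1, -26.7]
orientation: [2.759, 1.502, -0.001]
ft_force: [0.6, 0.0, 1.0]
grip_width: 0.851
gripper_force: 0.0
time_s: 19.48
ee_pos: [478.1, 414.9, -25.5]
orientation: [-2.758, -1.503, -0.004]
ft_force: [0.5, -0.5, 5.5]
grip_width: 0.455
gripper_force: 60.4
```

```bash
python3 -m creep '[{"delta_pos":[0,0,0.05],"angular":[0,0,0]},{"delta_pos":[0,0,0.1],"angular":[0,0,0]},{"delta_pos":[0,0,0.15],"angular":[0,0,0]},{"delta_pos":[0,0,0.15],"angular":[0,0,0]},{"delta_pos":[0,0,0.15],"angular":[0,0,0]},{"delta_pos":[0,0,0.05],"angular":[0,0,0]}]'
python3 -m creep '[{"delta_pos":[0.044,-0.15,0],"angular":[0,0,0]},{"delta_pos":[0.044,-0.233,0],"angular":[0,0,0]},{"delta_pos":[0.044,-0.233,0],"angular":[0,0,0]},{"delta_pos":[0.044,-0.233,0],"angular":[0,0,0]},{"delta_pos":[0.044,-0.233,0],"angular":[0,0,0]},{"delta_pos":[0.044,-0.233,0],"angular":[0,0,0]},{"delta_pos":[0.044,-0.233,0],"angular":[0,0,0]},{"delta_pos":[0.044,-0.233,0],"angular":[0,0,0]},{"delta_pos":[0.044,-0.233,0],"angular":[0,0,0]},{"delta_pos":[0.044,-0.233,0],"angular":[0,0,0]},{"delta_pos":[0.044,-0.233,0],"angular":[0,0,0]},{"delta_pos":[0.044,-0.233,0],"angular":[0,0,0]},{"delta_pos":[0.044,-0.233,0],"angular":[0,0,0]},{"delta_pos":[0.044,-0.233,0],"angular":[0,0,0]},{"delta_pos":[0.044,-0.233,0],"angular":[0,0,0]},{"delta_pos":[0.044,-0.233,0],"angular":[0,0,0]},{"delta_pos":[0.044,-0.233,0],"angular":[0,0,0]},{"delta_pos":[0.044,-0.233,0],"angular":[0,0,0]},{"delta_pos":[0.044,-0.233,0],"angular":[0,0,0]},{"delta_pos":[0.044,-0.186,0],"angular":[0,0,0]}]'
python3 -m creep '[{"delta_pos":[0,0,0],"angular":[0,0,0]},{"delta_pos":[0,0,0],"angular":[0,0,0]},{"delta_pos":[0,0,0],"angular":[0,0,0]}]'
```

```text
time_s: 19.98
ee_pos: [478.5, 415.5, 74.1]
orientation: [-2.757, -1.503, -0.007]
ft_force: [0.7, 0.6, -0.2]
grip_width: 0.452
gripper_force: 60.4
time_s: 21.65
ee_pos: [608.5, -268.0, 69.5]
orientation: [-2.759, -1.501, 0.002]
ft_force: [1.0, 0.9, -1.6]
grip_width: 0.453
gripper_force: 60.5
time_s: 21.9
ee_pos: [608.1, -264.7, 69.5]
orientation: [-2.757, -1.502, 0.002]
ft_force: [-0.1, 0.6, -2.1]
grip_width: 0.452
gripper_force: 60.7
```

```bash
python3 -m creep '[{"delta_pos":[0.01,0,-0.1],"angular":[0,0,0]},{"delta_pos":[0,0,-0.15],"angular":[0,0,0]},{"delta_pos":[0,0,-0.13],"angular":[0,0,0]},{"delta_pos":[0,0,-0.08],"angular":[0,0,0]},{"delta_pos":[0,0,-0.05],"angular":[0,0,0]},{"delta_pos":[0,0,-0.04],"angular":[0,0,0]},{"delta_pos":[0,0,-0.02],"angular":[0,0,0]},{"delta_pos":[0,0,0],"angular":[0,0,0]},{"delta_pos":[0,0,0],"angular":[0,0,0]}]'
python3 -m creep '[{"delta_pos":[0,0,-0.006],"angular":[0,0,0]},{"delta_pos":[0,0,-0.006],"angular":[0,0,0]},{"delta_pos":[0,0,0],"angular":[0,0,0]},{"delta_pos":[0,0,0],"angular":[0,0,0]}]'
```

```text
time_s: 22.65
ee_pos: [611.2, -265.3, -14.3]
orientation: [2.757, 1.504, 0.001]
ft_force: [0.2, -0.4, -1.5]
grip_width: 0.453
gripper_force: 60.7
time_s: 22.98
ee_pos: [610.8, -265.5, -16.5]
orientation: [2.758, 1.503, 0.0]
ft_force: [1.3, 0.6, -1.1]
grip_width: 0.455
gripper_force: 60.7
```

```bash
python3 -m creep '[{"delta_pos":[0,0,-0.007],"angular":[0,0,0]},{"delta_pos":[0,0,-0.005],"angular":[0,0,0]},{"delta_pos":[0,0,0],"angular":[0,0,0]},{"delta_pos":[0,0,0],"angular":[0,0,0]}]'
python3 -m creep '[{"delta_pos":[0,0,-0.006],"angular":[0,0,0]},{"delta_pos":[0,0,0],"angular":[0,0,0]},{"delta_pos":[0,0,0],"angular":[0,0,0]}]'
```

```text
time_s: 23.32
ee_pos: [610.5, -265.4, -18.7]
orientation: [-2.758, -1.503, 0.0]
ft_force: [0.3, -0.1, -0.0]
grip_width: 0.451
gripper_force: 60.7
time_s: 23.57
ee_pos: [610.8, -265.5, -19.5]
orientation: [2.758, 1.503, 0.0]
ft_force: [0.4, -0.5, -1.2]
grip_width: 0.453
gripper_force: 60.8
```

```bash
python3 -m creep '[{"delta_pos":[0,0,-0.005],"angular":[0,0,0]},{"delta_pos":[0,0,0],"angular":[0,0,0]},{"delta_pos":[0,0,0],"angular":[0,0,0]}]'
```

```text
time_s: 23.82
ee_pos: [610.8, -265.5, -19.5]
orientation: [2.758, 1.503, 0.0]
ft_force: [-1.8, -0.1, 5.1]
grip_width: 0.455
gripper_force: 61.1
```

```bash
python3 -m creep '[{"delta_pos":[0,0,0],"angular":[0,0,0]},{"delta_pos":[0,0,0],"angular":[0,0,0]},{"delta_pos":[0,0,0],"angular":[0,0,0]},{"delta_pos":[0,0,0],"angular":[0,0,0]},{"delta_pos":[0,0,0.05],"angular":[0,0,0]},{"delta_pos":[0,0,0.15],"angular":[0,0,0]},{"delta_pos":[0,0,0.2],"angular":[0,0,0]},{"delta_pos":[0,0,0.2],"angular":[0,0,0]}]' 1
python3 -m creep '[{"delta_pos":[-0.015,0.219,0],"angular":[0,0,0]},{"delta_pos":[-0.015,0.219,0],"angular":[0,0,0]},{"delta_pos":[-0.015,0.219,0],"angular":[0,0,0]},{"delta_pos":[-0.015,0.219,0],"angular":[0,0,0]},{"delta_pos":[-0.015,0.219,0],"angular":[0,0,0]},{"delta_pos":[-0.015,0.219,0],"angular":[0,0,0]},{"delta_pos":[-0.015,0.219,0],"angular":[0,0,0]},{"delta_pos":[-0.015,0.219,0],"angular":[0,0,0]},{"delta_pos":[-0.015,0.219,0],"angular":[0,0,0]},{"delta_pos":[-0.015,0.219,0],"angular":[0,0,0]},{"delta_pos":[-0.015,0.219,0],"angular":[0,0,0]},{"delta_pos":[-0.015,0.219,0],"angular":[0,0,0]},{"delta_pos":[-0.015,0.219,0],"angular":[0,0,0]},{"delta_pos":[-0.015,0.219,0],"angular":[0,0,0]},{"delta_pos":[-0.015,0.219,0],"angular":[0,0,0]},{"delta_pos":[-0.015,0.219,0],"angular":[0,0,0]},{"delta_pos":[0,0,0],"angular":[0,0,0]},{"delta_pos":[0,0,0],"angular":[0,0,0]},{"delta_pos":[0,0,0],"angular":[0,0,0]}]'
python3 - <<'E'
from h import *
o=observe();p=o["ee_pos"];out=[];print(p,o["qpos"])
m=camera_model("wrist");c=read_camera("wrist")[:,:,::-1].copy()
d=lambda P,col:cv2.polylines(c,[proj(m,P).astype(int)],False,col,1)
d(circ((574.5,260),34,8),(0,0,255));d(circ((574.5,260),26,48),(0,255,0))
s=read_camera("scene")[:,:,::-1];s=cv2.resize(s[170:290,110:250],(420,360),interpolation=cv2.INTER_CUBIC)
cv2.imwrite("pics/c9.png",np.hstack([c[:360,80:440],s]))
E
```

```text
time_s: 24.48
ee_pos: [609.8, -265.0, 70.2]
orientation: [-2.757, -1.503, 0.002]
ft_force: [1.0, -0.3, 0.6]
grip_width: 0.996
gripper_force: 0.0
time_s: 26.07
ee_pos: [574.5, 260.0, 69.9]
orientation: [2.758, 1.504, -0.001]
ft_force: [0.1, 0.1, -0.6]
grip_width: 0.999
gripper_force: 0.0
[574.46461888 260.00292593  69.92205066] [ 4.25334708e-01  5.09781740e-01 -8.25658152e-02  9.78772610e-01
 -5.65405589e-04  2.56832013e+00]
```

View pics/c9.png

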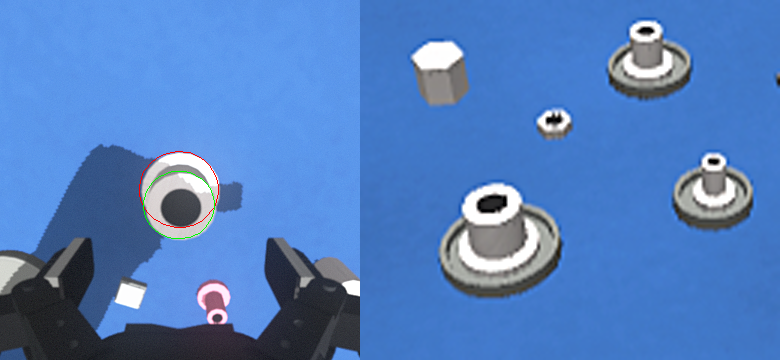

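Three bushes are seated and the overlay fits XL. Descending and gripping.

```bash
python3 -m creep '[{"delta_pos":[0,0,-0.1],"angular":[0,0,0]},{"delta_pos":[0,0,-0.15],"angular":[0,0,0]},{"delta_pos":[0,0,-0.15],"angular":[0,0,0]},{"delta_pos":[0,0,-0.11],"angular":[0,0,0]},{"delta_pos":[0,0,-0.08],"angular":[0,0,0]},{"delta_pos":[0,0,-0.05],"angular":[0,0,0]},{"delta_pos":[0,0,0],"angular":[0,0,0]},{"delta_pos":[0,0,0],"angular":[0,0,0]}]'
python3 -m creep '[{"delta_pos":[0,0,0],"angular":[0,0,0]},{"delta_pos":[0,0,0],"angular":[0,0,0]},{"delta_pos":[0,0,0],"angular":[0,0,0]},{"delta_pos":[0,0,0],"angular":[0,0,0]},{"delta_pos":[0,0,0],"angular":[0,0,0]},{"delta_pos":[0,0,0],"angular":[0,0,0]},{"delta_pos":[0,0,0],"angular":[0,0,0]},{"delta_pos":[0,0,0],"angular":[0,0,0]},{"delta_pos":[0,0,0],"angular":[0,0,0]}]' -1 70
```

```text
time_s: 26.83
ee_pos: [574.8, 259.3, -26.1]
orientation: [2.759, 1.502, -0.001]
ft_force: [0.4, 0.1, -0.9]
grip_width: 0.999
gripper_force: 0.0
time_s: 27.58
ee_pos: [575.9, 260.6, -24.7]
orientation: [2.758, 1.503, 0.004]
ft_force: [0.3, -1.6, 6.0]
grip_width: 0.592
gripper_force: 73.3
```

```bash
python3 -m creep '[{"delta_pos":[0,0,0.05],"angular":[0,0,0]},{"delta_pos":[0,0,0.1],"angular":[0,0,0]},{"delta_pos":[0,0,0.15],"angular":[0,0,0]},{"delta_pos":[0,0,0.15],"angular":[0,0,0]},{"delta_pos":[0,0,0.15],"angular":[0,0,0]},{"delta_pos":[-0.1,0,0],"angular":[0,0,0]},{"delta_pos":[-0.17,0,0],"angular":[0,0,0]},{"delta_pos":[-0.17,0,0],"angular":[0,0,0]},{"delta_pos":[-0.17,0,0],"angular":[0,0,0]},{"delta_pos":[-0.17,0,0],"angular":[0,0,0]},{"delta_pos":[-0.17,0,0],"angular":[0,0,0]},{"delta_pos":[-0.17,0,0],"angular":[0,0,0]},{"delta_pos":[-0.1,0,0],"angular":[0,0,0]},{"delta_pos":[-0.1,-0.007,0],"angular":[0,0,0]},{"delta_pos":[0,0,0],"angular":[0,0,0]},{"delta_pos":[0,0,0],"angular":[0,0,0]},{"delta_pos":[0,0,0],"angular":[0,0,0]}]'
```

```text
time_s: 29.0
ee_pos: [377.5, 259.6, 64.0]
orientation: [2.758, 1.504, 0.002]
ft_force: [-0.0, 0.1, -3.2]
grip_width: 0.591
gripper_force: 73.6
```

```bash
python3 -m creep '[{"delta_pos":[0,0,-0.1],"angular":[0,0,0]},{"delta_pos":[0,0,-0.15],"angular":[0,0,0]},{"delta_pos":[0,0,-0.12],"angular":[0,0,0]},{"delta_pos":[0,0,-0.07],"angular":[0,0,0]},{"delta_pos":[0,0,-0.05],"angular":[0,0,0]},{"delta_pos":[0,0,-0.03],"angular":[0,0,0]},{"delta_pos":[0,0,0],"angular":[0,0,0]},{"delta_pos":[0,0,0],"angular":[0,0,0]}]'
python3 -m creep '[{"delta_pos":[0,0,-0.006],"angular":[0,0,0]},{"delta_pos":[0,0,-0.006],"angular":[0,0,0]},{"delta_pos":[0,0,-0.006],"angular":[0,0,0]},{"delta_pos":[0,0,0],"angular":[0,0,0]},{"delta_pos":[0,0,0],"angular":[0,0,0]}]'
```

```text
time_s: 29.67
ee_pos: [377.4, 259.4, -14.0]
orientation: [-2.759, -1.503, -0.001]
ft_force: [-0.6, 0.6, -3.6]
grip_width: 0.588
gripper_force: 73.6
time_s: 30.08
ee_pos: [376.7, 259.2, -16.8]
orientation: [-2.758, -1.504, -0.001]
ft_force: [1.1, -0.5, -3.5]
grip_width: 0.588
gripper_force: 73.6
```

```bash
python3 -m creep '[{"delta_pos":[0,0,-0.008],"angular":[0,0,0]},{"delta_pos":[0,0,0],"angular":[0,0,0]},{"delta_pos":[0,0,0],"angular":[0,0,0]}]'
python3 -m creep '[{"delta_pos":[0,0,-0.005],"angular":[0,0,0]},{"delta_pos":[0,0,0],"angular":[0,0,0]},{"delta_pos":[0,0,0],"angular":[0,0,0]}]'
```

```text
time_s: 30.33
ee_pos: [376.6, 259.1, -18.2]
orientation: [2.758, 1.504, -0.0]
ft_force: [0.3, 0.1, -2.6]
grip_width: 0.597
gripper_force: 73.6
time_s: 30.58
ee_pos: [376.7, 259.2, -18.7]
orientation: [2.758, 1.504, 0.0]
ft_force: [-0.7, -0.1, -0.2]
grip_width: 0.596
gripper_force: 73.8
```

```bash
python3 -m creep '[{"delta_pos":[0,0,-0.004],"angular":[0,0,0]},{"delta_pos":[0,0,0],"angular":[0,0,0]},{"delta_pos":[0,0,0],"angular":[0,0,0]}]'
python3 -m creep '[{"delta_pos":[0,0,0],"angular":[0,0,0]},{"delta_pos":[0,0,0],"angular":[0,0,0]},{"delta_pos":[0,0,0],"angular":[0,0,0]},{"delta_pos":[0,0,0],"angular":[0,0,0]},{"delta_pos":[0,0,0.05],"angular":[0,0,0]},{"delta_pos":[0,0,0.15],"angular":[0,0,0]},{"delta_pos":[0,0,0.2],"angular":[0,0,0]},{"delta_pos":[0,0,0.2],"angular":[0,0,0]},{"delta_pos":[0,0,0.2],"angular":[0,0,0]},{"delta_pos":[0,0,0],"angular":[0,0,0]},{"delta_pos":[0,0,0],"angular":[0,0,0]},{"delta_pos":[0,0,0],"angular":[0,0,0]}]' 1
python3 - <<'E'
from h import *
s=read_camera("scene")[:,:,::-1];s=cv2.resize(s[120:290,60:400],(800,400),interpolation=cv2.INTER_CUBIC)
cv2.imwrite("pics/end.png",s)
E
```

```text
time_s: 30.83
ee_pos: [376.7, 259.2, -18.8]
orientation: [-2.758, -1.504, -0.001]
ft_force: [-2.1, -1.3, 5.9]
grip_width: 0.597
gripper_force: 74.8
time_s: 31.83
ee_pos: [376.5, 259.0, 100.5]
orientation: [-2.758, -1.503, -0.0]
ft_force: [-0.9, 0.5, -1.4]
grip_width: 0.998
gripper_force: 0.0
```

View pics/end.png

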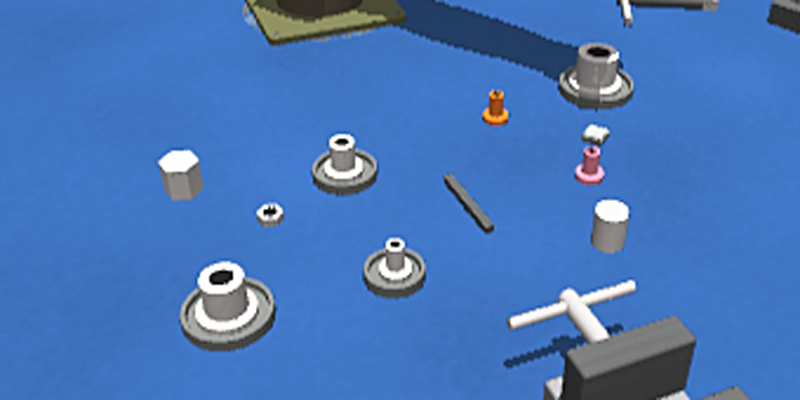

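All four bushes are upright in their own nests: (395,262), (342,160), (222,300) and (597,75). The slug, hex blank and look-alikes haven't moved. Handing in.

```bash
python3 -c "
from plant import *
print(close_job())"
```

```text
the job is handed in; nothing more can be done
None
```

All four bushes were set down upright in the nests of their own size, smallest to largest, with the slug, hex blank and look-alikes left untouched; I handed the job in at about 32 s.

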